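Bring the amber bottle under the filling nozzle

ROBOT

A 6-joint arm with a two-finger parallel gripper is mounted at the origin on the work surface. World frame = base frame: x ahead of the robot, y to its left, z up, the work surface at z = 0. Lengths are in mm, angles in rad, forces in N, time in s.
With the tool pointing down it reaches from about 400 to 925 mm from the base axis. Payload 12.5 kg.
Tool frame: the origin (TCP) lies midway between the tips of the shut fingers; the grasp point (between the pads) lies 19 mm behind it; z points along the fingers, y is the line along which they close (so a half turn about z gives the same grasp; the last joint's range is limited). The gripper opens to 95 mm and grips with 3 to 60 N. Pads are 20 mm wide; open, the fingers measure 119 mm over their backs; the gripper's body (75 mm by 180 mm) begins 59 mm behind the grasp point.
Start: joints at [-1.211, 0.491, 1.559, -0, 1.092, -0.106], TCP at [280.736, -558.421, 214.661] pointing down, gripper open.
Joint ranges: [-3.1, 3.1], [-0.84, 2.19], [0.05, 2.79], [-1.13, 4.28], [0.06, 2.93], [-2.69, 2.69]. Speed limits (rad/s): [2.22, 2.22, 2.79, 3.14, 3.14, 3.14].

INTERFACE

Orientations are given as [roll, pitch, yaw] about the fixed x, y, z axes, in that order (R = Rz(yaw) Ry(pitch) Rx(roll)).
In Python, from cell import env gives the robot as it stands.
- The arm moves only by the shell command python3 -m inch 'ROWS'. ROWS is JSON, a list of rows, each a list of 7 numbers: the turn, a rotation vector about the tool's x, y, z in rad, then the shift along the tool's x, y, z in cm, then the closure, from -1 (fully open) to 1 (shut). A call has 1 to 20 rows; each row shifts and turns the commanded pose from where the row before left it, along the tool's axes as they then stand; what a row does not reach is not made up. A row lasts 1/8 s, in which the tool goes at most 62.5 mm and 10.7 degrees, less where a joint would pass 70% of its speed; a pose out of reach is approached as far as the arm can. A call with a gripper value outside its range is refused whole. The fingers move at their own pace and stop on an object; the grip force is fixed at half the most. Time passes only in rows, so rows that do not move let the fingers close. It gives the time, the measured TCP pose, the force, the opening and the grip force at its end, in the units of the state.
- env.state(): the state, without advancing time (a new reading comes with each control period).
- env.read_camera(name): name is "side" or "top"; returns a dict with "img" (420x560x3 uint8, red, green, blue), "depth" (420x560 float32, mm along the optical axis (not along the pixel's ray), 0 where there is no reading), "fx", "fy", "cx", "cy" (pixels), "position" and "orientation" of the camera in the world. Camera axes: x right, y down, z forward; pixel columns grow to the right and rows downward; lengths in mm; the calibration is good to about 2 mm. A picture is of the moment at which its call begins.
- env.job_done(): hands the job in; it is judged then, once.
Trained networks look in a picture, given as the dict that the camera call returned (one of the last four; its "shot" number tells which), for a name from the list of things; names that differ only in an ending like _2 or _b are one class to them, and where a whole thing is asked for, a point or a joint stands for the part that bears it (a point fixed in the world has none). Each returns a list of dicts, best first, with "score" (0 to 1); they miss things now and then, are a little off and sometimes report something else, mostly with a low value. They report only what shows in the picture. A call takes as long as a camera call.
- env.find_in(picture, target): "centre" ([x, y, z] in mm, in the coordinates of the camera as it stood for that picture, good to about 4 mm: the middle of the surface that is visible of it).
- env.trace(picture, target): "mask" (420x560 bool, what is visible of it).
The state is a dict: "t": time; "joints": joint angles; "qvel": joint speeds; "tau": joint torques, N m; "eef_pos": TCP position; "tcp_rot": TCP orientation; "ft_force": force on the tool from outside, world axes, zero at the start; "moment": the same for the moment, N m; "opening": opening from 0.0 (shut) to 1.0 (fully open); "grip_force": force on a finger pad.
Only numpy, scipy, OpenCV 4.12 (cv2) and the standard library are available. Lean on these libraries where they do the work, as an engineer would, in place of code of your own. Each camera call takes 0.05 s, during which the arm holds its last target. There are 200 camera calls.

TASK

Turn the bottle carousel by gently pushing on its orange spokes with a finger until the open amber bottle stands centred under the blue filling nozzle, and leave it at rest there. Do not touch or lift any of the bottles, do not turn the carousel by its deck, cups or hub, and leave the yellow can and the jar where they are.

Things in the scene. Friction and masses are not known exactly. Their poses are not given: they have to be found in the camera images.
- carousel: White round deck, 180 mm across, that turns endlessly either way about a vertical axis. Origin on the axis at the deck's underside, 20 mm above the bench. Four grey cups (rims 50 mm above the bench), one bottle each, 62 mm from the axis along its own +x, +y, -x, -y. Stiff bearing, no spring or notches: about 1 N on a spoke turns it, and it stops when the push stops.
- spoke_end (a point): Middle of the outer end of one of the four alike orange spokes, 152 mm from the axis, 37 mm above the bench. The spokes are level, straight and radial, between the cups at 45, 135, 225 and 315 degrees in the carousel's frame (this one at 45); each 12 mm wide, 26 mm tall (24 to 50 mm above the bench), standing clear of the deck from 90 to 152 mm from the axis.
- station: Fixed filling station under the carousel. Origin on the carousel's axis at bench level; +x points to its column, away from the robot. White foot 150 mm across, 18 mm high; a strip 8 mm high leads to the 22 mm steel column, 195 mm from the axis, with a blue head up to 215 mm high. A 12 mm steel tube runs level from it, 190 mm up, to above the nozzle.
- nozzle_tip (a point): Lower end of the blue downward filling nozzle (16 mm across, tapering), fixed 62 mm from the carousel's axis, 130 mm above the work surface; 17 mm above the mouths of the bottles.
- amber_mouth (a point): Centre of the open mouth (dark, 14 mm) on the 19 mm wide neck of the amber bottle, 78 mm above its underside, 113 mm above the work surface.
- amber_bottle: The brown amber-glass bottle with a white label and no cap: 33 mm across, 78 mm tall, standing loose in one of the carousel's cups (18 mm deep outside, 36 mm wide inside, inner floor 35 mm above the work surface). Origin at the centre of its underside.
- green_bottle: Green bottle with a black cap: one of the capped bottles standing in the carousel, 33 mm across, 78 mm tall, loose in its cup; origin at the centre of its underside
- white_bottle: White bottle with a white cap: one of the capped bottles standing in the carousel, 33 mm across, 78 mm tall, loose in its cup; origin at the centre of its underside
- blue_bottle: Blue bottle with a white cap: one of the capped bottles standing in the carousel, 33 mm across, 78 mm tall, loose in its cup; origin at the centre of its underside
- wipes_can: Bystander: upright yellow can of wipes, 72 mm across, 130 mm tall, loose on the bench; origin at the centre of its underside.
- jar: Bystander: upright white jar with a blue lid, 64 mm across, 80 mm tall, loose; origin at the centre of its underside.

How it is judged:
By the outcome, as a careful person would: the job done as asked, in the order asked, and still so for the second after the job is handed in, with the robot touching nothing.
It also fails if it takes over 72 s, if anything falls off the work surface, if the arm or the gripper's body presses on something with over 40 N, if the wrist force passes 120 N, or if a joint passes its speed limit or range.

## Working session

There is one attempt and no reset: what is moved stays moved. The work goes in short steps, Python scripts to look and compute and a shell command to move; the robot and the scene stay as the last step left them, time stands still between calls to the robot, and variables do not carry over. Pictures are saved under pics/ and viewed, at most 10 in all, crops included, and the job is handed in when it is done.

```bash
mkdir -p pics
cat > h.py <<'E'
import numpy as np, cv2
from cell import env
from scipy.spatial.transform import Rotation as R
def pose(p):
    o=np.array(p["orientation"],float)
    M=o if o.shape==(3,3) else R.from_euler('xyz',o).as_matrix()
    return M,np.array(p["position"])
def world(p,c):
    M,t=pose(p); return M@np.array(c)+t
def pts(p,mask):
    v,u=np.nonzero(mask&(p["depth"]>0)); z=p["depth"][v,u]
    c=np.stack([(u-p["cx"])/p["fx"]*z,(v-p["cy"])/p["fy"]*z,z],1)
    M,t=pose(p); return c@M.T+t
def proj(p,w):
    M,t=pose(p); c=M.T@(np.array(w)-t); return c[0]/c[2]*p["fx"]+p["cx"],c[1]/c[2]*p["fy"]+p["cy"]
def save(p,n): cv2.imwrite(f"pics/{n}.png",p["img"][:,:,::-1])
E
python3 - <<'E'
from h import *
print(env.state())
for n in("top","side"):
    p=env.read_camera(n); save(p,n+"1"); print(n,p["position"],p["orientation"])
    for t in["carousel","spoke_end","station","nozzle_tip","amber_mouth","amber_bottle","green_bottle","white_bottle","blue_bottle","wipes_can","jar"]:
        r=env.find_in(p,t)
        print(t,[(round(d["score"],2),world(p,d["centre"]).round(0).tolist()) for d in r[:4]])
E
```

```text
{'t': 0.0, 'joints': array([-1.21057004e+00,  4.91566629e-01,  1.55945742e+00, -1.78641147e-05,
        1.09170829e+00, -1.05601722e-01]), 'qvel': array([ 0.00221552,  0.00137443, -0.00058743,  0.00107981,  0.00190909,
        0.00106187]), 'tau': array([ 5.25025716e-04, -6.12639713e+01, -2.58182842e+01,  6.92993123e-02,
        4.80543450e-02, -1.17344844e-04]), 'eef_pos': array([ 280.6533573 , -558.16263686,  214.05461457]), 'tcp_rot': array([-3.14045765e+00, -1.04373994e-04,  4.65836190e-01]), 'ft_force': array([ 0.32541218,  0.08086803, -0.41702042]), 'moment': array([-0.03330346,  0.01199448, -0.00488799]), 'grip_force': 0.0, 'opening': 1.0001042324900113}
top [ 430.27192586   22.32548326 1271.79526975] [-3.0323458  -0.01440254 -1.57546822]
carousel [(0.93, [583.0, 64.0, 27.0])]
spoke_end [(0.85, [577.0, 65.0, 30.0])]
station [(0.77, [734.0, 152.0, 8.0])]
nozzle_tip [(0.77, [729.0, 150.0, 16.0])]
amber_mouth [(0.54, [522.0, 93.0, 88.0])]
amber_bottle [(0.69, [520.0, 87.0, 90.0])]
green_bottle [(0.52, [632.0, 39.0, 86.0])]
white_bottle [(0.7, [606.0, 121.0, 89.0])]
blue_bottle [(0.49, [550.0, 7.0, 86.0])]
wipes_can [(0.73, [633.0, 38.0, 89.0]), (0.67, [433.0, 366.0, 131.0])]
jar [(0.84, [446.0, -353.0, 81.0])]
side [328.64760762 648.90385498 789.58328298] [-2.37578805e+00 -5.24535400e-04 -2.79990530e+00]
carousel [(0.94, [573.0, 79.0, 33.0])]
spoke_end [(0.78, [572.0, 82.0, 30.0])]
station [(0.67, [727.0, 160.0, 53.0]), (0.51, [518.0, 98.0, 85.0])]
nozzle_tip [(0.64, [730.0, 162.0, 55.0])]
amber_mouth [(0.58, [521.0, 97.0, 81.0]), (0.18, [634.0, 46.0, 84.0])]
amber_bottle [(0.69, [523.0, 99.0, 87.0])]
green_bottle [(0.56, [635.0, 45.0, 86.0])]
white_bottle [(0.75, [601.0, 129.0, 81.0])]
blue_bottle [(0.83, [554.0, 19.0, 83.0])]
wipes_can [(0.68, [429.0, 397.0, 131.0]), (0.46, [574.0, 80.0, 30.0])]
jar [(0.82, [445.0, -342.0, 55.0])]
```

View pics/top1.png

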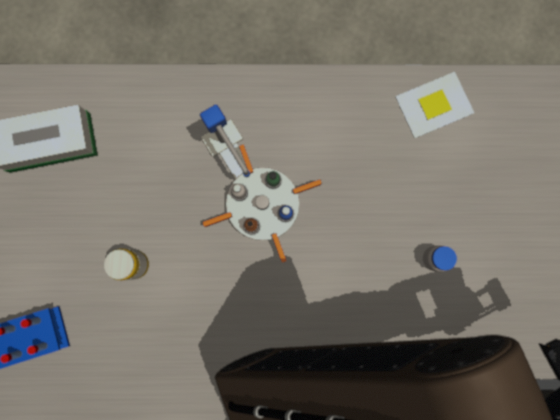

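View pics/side1.png

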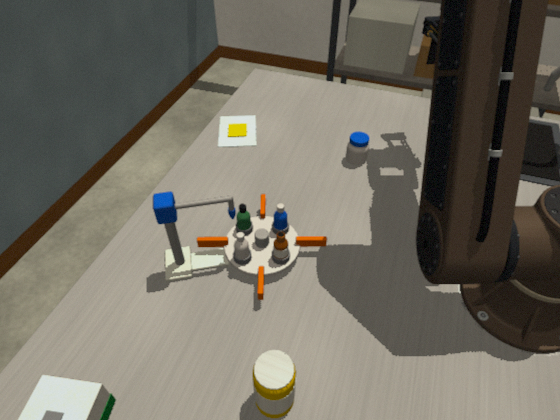

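The top view shows the carousel at about px (262,203), with orange spokes at (220,219), (246,160), (307,187) and (278,246). The column head is at (213,117), the nozzle is near (245,172) and the amber bottle is at (251,225). The side view agrees. Next I'll fit the axis and the angles.

```bash
cat >> h.py <<'E'
from scipy.optimize import least_squares
def measure(names=("top","side"),C0=(578,66)):
    out={}
    for n in names:
        p=env.read_camera(n); hsv=cv2.cvtColor(p["img"],cv2.COLOR_RGB2HSV)
        W=pts(p,np.ones(p["depth"].shape,bool)); v,u=np.nonzero(p["depth"]>0); H=hsv[v,u].astype(int)
        d=np.hypot(W[:,0]-C0[0],W[:,1]-C0[1])
        m=(H[:,0]<14)&(H[:,1]>190)&(H[:,2]>120)&(d<170)&(d>95)&(W[:,2]>44)&(W[:,2]<56)
        S=W[m][:,:2]
        # fit 4-fold star: perpendicular distance to nearest spoke line
        def f(q):
            r=S-q[:2]; a=np.arctan2(r[:,1],r[:,0])-q[2]; a=(a+np.pi/4)%(np.pi/2)-np.pi/4
            return np.hypot(*r.T)*np.sin(a)
        best=min((least_squares(f,[*C0,t],loss='soft_l1',f_scale=3) for t in np.radians([0,20,40,60,80])),key=lambda s:s.cost)
        c=best.x[:2]; rr=np.hypot(*(S-c).T)
        out[n]=(c,np.degrees(best.x[2])%90)
        print(n,"axis",c.round(1),"spoke mod90",round(np.degrees(best.x[2])%90,2),"n",len(S),"rms",round(float(np.sqrt(np.mean(f(best.x)**2))),1),"rmax",rr.max().round(0))
        g=(W[:,2]>175)&(W[:,2]<225)&(np.hypot(W[:,0]-c[0],W[:,1]-c[1])<230)&~((H[:,0]>95)&(H[:,0]<130)&(H[:,1]>150))
        b=(H[:,0]>100)&(H[:,0]<125)&(H[:,1]>150)&(np.hypot(W[:,0]-c[0],W[:,1]-c[1])<260)&(W[:,2]>195)
        for k,mm in(("tube",g),("head",b)):
            if mm.sum()>5:
                q=np.median(W[mm],0); print(" ",k,mm.sum(),q.round(1),"ang",np.degrees(np.arctan2(*(q[:2]-c)[::-1])).round(2),"r",np.hypot(*(q[:2]-c)).round(0))
        for t in("amber_bottle","green_bottle","white_bottle","blue_bottle"):
            r=env.trace(p,t)
            if r:
                Q=pts(p,r[0]["mask"]); k=Q[Q[:,2]>100]
                if len(k): q=np.median(k,0); print(" ",t,round(r[0]["score"],2),q.round(0),"ang",np.degrees(np.arctan2(*(q[:2]-c)[::-1])).round(1),"r",np.hypot(*(q[:2]-c)).round(0))
    return out
E
python3 -c "
from h import *
measure()"
```

```text
top axis [577.1  65.7] spoke mod90 20.72 n 5 rms 0.2 rmax 140.0
  tube 445 [702.7 138.7 194.7] ang 30.17 r 145.0
  head 325 [743.9 164.8 214.1] ang 30.7 r 194.0
  amber_bottle 0.55 [525.  91. 112.] ang 153.9 r 58.0
  green_bottle 0.73 [637.  39. 113.] ang -24.3 r 65.0
  white_bottle 0.66 [606. 121. 112.] ang 62.0 r 62.0
  blue_bottle 0.66 [555.   9. 113.] ang -111.5 r 61.0
side axis [580.   65.9] spoke mod90 19.34 n 101 rms 3.1 rmax 151.0
  tube 415 [684.5 128.9 194.4] ang 31.05 r 122.0
  head 409 [740.8 172.9 214.3] ang 33.64 r 193.0
  amber_bottle 0.8 [524.  92. 112.] ang 154.9 r 62.0
  green_bottle 0.84 [635.  40. 111.] ang -24.8 r 61.0
  white_bottle 0.76 [606. 123. 112.] ang 65.8 r 63.0
  blue_bottle 0.79 [554.  10. 111.] ang -115.1 r 61.0
```

```bash
python3 -m inch '[[0,0,0,3,-2.77,0,1],[0,0,0,3,-2.77,0,1],[0,0,0,3,-2.77,0,1],[0,0,0,3,-2.77,0,1],[0,0,0,3,-2.77,0,1],[0,0,0,3,-2.77,0,1],[0,0,0,3,-2.77,0,1],[0,0,0,3,-2.77,0,1],[0,0,0,3,-2.77,0,1],[0,0,0,3,-2.77,0,1],[0,0,0,3,-2.77,0,1],[0,0,0,3,-2.77,0,1],[0,0,0,3,-2.77,0,1],[0,0,0,3.2,-2.79,0,1],[0,0,0,0,0,0,1]]'
python3 -m inch '[[0,0,-0.17,0,0,0,1],[0,0,-0.17,0,0,0,1],[0,0,-0.17,0,0,0,1],[0,0,-0.17,0,0,0,1],[0,0,-0.17,0,0,0,1],[0,0,-0.17,0,0,0,1],[0,0,-0.17,0,0,0,1],[0,0,-0.17,0,0,0,1],[0,0,-0.17,0,0,0,1],[0,0,-0.17,0,0,0,1],[0,0,-0.17,0,0,0,1],[0,0,-0.17,0,0,0,1],[0,0,-0.17,0,0,0,1],[0,0,-0.17,0,0,0,1],[0,0,-0.17,0,0,0,1],[0,0,-0.17,0,0,0,1],[0,0,-0.17,0,0,0,1],[0,0,-0.17,0,0,0,1],[0,0,-0.17,0,0,0,1],[0,0,-0.17,0,0,0,1]]'
```

```text
t: 3.58
eef_pos: [484.1, -20.3, 214.6]
tcp_rot: [3.141, -0.0, 0.469]
ft_force: [0.3, 0.1, -0.2]
opening: 0.004
grip_force: 0.0
t: 6.08
eef_pos: [483.2, -23.1, 214.7]
tcp_rot: [-3.141, -0.0, -2.412]
ft_force: [-0.3, 0.5, -0.2]
opening: 0.002
grip_force: 0.0
```

```bash
sed -i 's/H\[:,1\]>190)&(H\[:,2\]>120/H[:,1]>150)\&(H[:,2]>70/; s/W\[:,2\]>44)&(W\[:,2\]<56/W[:,2]>42)\&(W[:,2]<60/' h.py
cat >> h.py <<'E'
def tool(C=(580,65.5)):
    s=env.state(); e=s["eef_pos"]; d=e[:2]-C
    print("t",round(s["t"],2),"tcp",e.round(1),"r",np.hypot(*d).round(1),"th",np.degrees(np.arctan2(d[1],d[0])).round(2)%360,"yaw",np.degrees(s["tcp_rot"][2]).round(2)%360,"j",s["joints"].round(2),"F",s["ft_force"].round(1),"op",round(s["opening"],2))
E
python3 -c "
from h import *
measure(); tool()"
```

```text
top axis [581.1  65.1] spoke mod90 20.61 n 147 rms 3.5 rmax 152.0
  tube 448 [702.8 138.8 195. ] ang 31.2 r 142.0
  head 318 [743.8 164.8 214.2] ang 31.51 r 191.0
  amber_bottle 0.55 [525.  91. 113.] ang 155.0 r 62.0
  green_bottle 0.64 [636.  39. 113.] ang -25.5 r 61.0
  white_bottle 0.63 [606. 120. 112.] ang 65.3 r 60.0
side axis [578.8  66.2] spoke mod90 19.82 n 328 rms 3.5 rmax 155.0
  tube 444 [679.1 126.3 194.9] ang 30.92 r 117.0
  head 582 [733.8 163.  215.3] ang 31.98 r 183.0
  amber_bottle 0.79 [524.  93. 112.] ang 153.7 r 61.0
  green_bottle 0.51 [636.  39. 112.] ang -25.2 r 63.0
  white_bottle 0.89 [606. 123. 112.] ang 64.2 r 63.0
  blue_bottle 0.52 [555.  10. 112.] ang -113.2 r 61.0
t 6.58 tcp [483.5 -22.3 214.6] r 130.4 th 222.29 yaw 221.43 j [-0.18  0.29  1.89 -0.    0.96 -2.48] F [ 0.2  0.  -0.2] op 0.0
```

```bash
python3 -m inch '[[0,0,0,0,0,3,1],[0,0,0,0,0,3,1],[0,0,0,0,0,3,1],[0,0,0,0,0,3,1],[0,0,0,0,0,3,1],[0,0,0,0,0,2,1],[0,0,0,0,0,0.6,1],[0,0,0,0,0,0,1],[0,0,0.0524,0,0.68,0,1],[0,0,0.0524,0,0.68,0,1],[0,0,0.0524,0,0.68,0,1],[0,0,0.0524,0,0.68,0,1],[0,0,0.0524,0,0.68,0,1],[0,0,0.0524,0,0.68,0,1],[0,0,0.0524,0,0.68,0,1],[0,0,0,0,0,0,1]]'; python3 -c "
from h import *
tool(); p=env.read_camera('side'); save(p,'side2')"
```

```text
t: 8.57
eef_pos: [458.4, 17.9, 39.5]
tcp_rot: [-3.141, 0.001, -2.783]
ft_force: [-0.5, 0.2, -0.3]
opening: 0.009
grip_force: 0.0
t 8.57 tcp [458.4  17.9  39.5] r 130.6 th 201.38 yaw 200.53 j [-0.11  0.55  2.12 -0.    0.47 -2.03] F [-0.5  0.2 -0.3] op 0.01
```

View pics/side2.png

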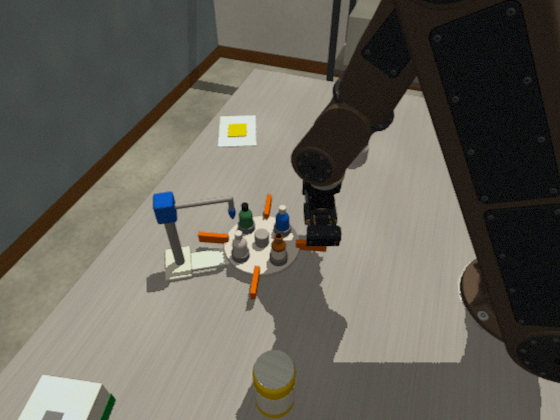

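The side view shows the gripper at (322,235) pushing the near spoke at (312,245). The spoke at (255,281) has shifted, so the carousel is turning. I'll carry on along the arc.

```bash
python3 -m inch '[[0,0,0.0524,0,0.68,0,1],[0,0,0.0524,0,0.68,0,1],[0,0,0.0524,0,0.68,0,1],[0,0,0.0524,0,0.68,0,1],[0,0,0.0524,0,0.68,0,1],[0,0,0.0524,0,0.68,0,1],[0,0,0.0524,0,0.68,0,1],[0,0,0.0524,0,0.68,0,1],[0,0,0.0524,0,0.68,0,1],[0,0,0.0524,0,0.68,0,1],[0,0,0.0524,0,0.68,0,1],[0,0,0.0524,0,0.68,0,1],[0,0,0,0,0,0,1]]'; python3 -c "
from h import *
measure(); tool()"
```

```text
t: 10.25
eef_pos: [452.9, 97.8, 38.9]
tcp_rot: [3.141, 0.001, 2.872]
ft_force: [0.7, -0.2, 0.1]
opening: 0.007
grip_force: 0.0
top axis [579.3  66.8] spoke mod90 68.09 n 81 rms 4.3 rmax 152.0
  tube 452 [703.3 138.9 194.8] ang 30.16 r 143.0
  head 320 [744.3 164.7 214.3] ang 30.67 r 192.0
  green_bottle 0.51 [606.   8. 111.] ang -65.9 r 65.0
  white_bottle 0.61 [636.  87. 112.] ang 19.8 r 60.0
side axis [579.6  66.7] spoke mod90 68.89 n 169 rms 3.9 rmax 150.0
  tube 762 [634.  117.9 194.4] ang 43.28 r 75.0
  head 450 [739.2 170.4 214.6] ang 33.02 r 190.0
  amber_bottle 0.52 [555. 124. 112.] ang 113.0 r 62.0
  green_bottle 0.53 [605.  10. 112.] ang -65.8 r 62.0
  white_bottle 0.75 [636.  91. 111.] ang 23.3 r 62.0
  blue_bottle 0.78 [523.  44. 111.] ang -157.9 r 61.0
t 10.75 tcp [452.5  97.7  38.6] r 131.5 th 165.83 yaw 164.46 j [ 0.07  0.55  2.11 -0.    0.47 -1.23] F [-0.3 -0.2  0.5] op 0.0
```

```bash
python3 -m inch '[[0,0,0.0524,0,0.68,0,1],[0,0,0.0524,0,0.68,0,1],[0,0,0.0524,0,0.68,0,1],[0,0,0.0524,0,0.68,0,1],[0,0,0.0524,0,0.68,0,1],[0,0,0.0524,0,0.68,0,1],[0,0,0.0524,0,0.68,0,1],[0,0,0.0524,0,0.68,0,1],[0,0,0.0524,0,0.68,0,1],[0,0,0.0524,0,0.68,0,1],[0,0,0.0524,0,0.68,0,1],[0,0,0.0524,0,0.68,0,1],[0,0,0.0524,0,0.68,0,1],[0,0,0.0524,0,0.68,0,1],[0,0,0.0524,0,0.68,0,1],[0,0,0,0,0,0,1]]'
python3 -m inch '[[0,0,0,0,-0.5,0,1],[0,0,0,0,-0.5,0,1],[0,0,0,0,0,-3,1],[0,0,0,0,0,-3,1],[0,0,0,0,0,-3,1],[0,0,0,0,0,0,1]]'; python3 -c "
from h import *
measure(); tool(); p=env.read_camera('top'); save(p,'top2')"
```

```text
t: 12.75
eef_pos: [511.9, 177.7, 38.5]
tcp_rot: [3.142, 0.0, 2.085]
ft_force: [0.1, -0.3, -0.0]
opening: 0.007
grip_force: 0.0
t: 13.5
eef_pos: [503.5, 172.7, 130.4]
tcp_rot: [3.138, 0.001, 2.085]
ft_force: [-0.5, 0.2, 0.2]
opening: 0.002
grip_force: 0.0
top axis [585.5  68. ] spoke mod90 23.02 n 56 rms 3.1 rmax 150.0
  tube 448 [703.  139.  194.7] ang 31.15 r 137.0
  head 321 [744.1 164.7 214.4] ang 31.36 r 186.0
  amber_bottle 0.57 [602. 122. 113.] ang 72.5 r 56.0
  green_bottle 0.45 [560.   7. 112.] ang -113.0 r 66.0
  white_bottle 0.6 [639.  43. 112.] ang -24.8 r 58.0
  blue_bottle 0.73 [523.  87. 112.] ang 163.3 r 65.0
side axis [583.   66.3] spoke mod90 25.56 n 136 rms 3.3 rmax 154.0
  tube 935 [551.9 167.7 213.3] ang 107.09 r 106.0
  head 484 [737.6 175.2 214.8] ang 35.14 r 189.0
  amber_bottle 0.7 [593. 124. 103.] ang 79.7 r 59.0
  white_bottle 0.39 [637.  46. 112.] ang -20.7 r 57.0
t 14.0 tcp [502.9 172.7 128.2] r 132.0 th 125.72 yaw 119.42 j [ 0.21  0.47  1.88 -0.    0.79 -0.31] F [-0.2 -1.1 -0.4] op 0.0
```

View pics/top2.png

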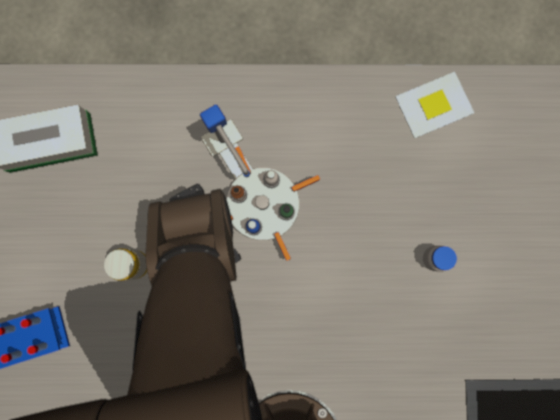

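Top view: amber is at px (238,193), short of the nozzle, which is at about (245,172). The spokes sit at (305,184), (282,246) and (243,160), and the can hasn't moved. About -37° is left, so I'll reposition to push the next spoke, near 203°.

```bash
python3 -m inch '[[0,0,0,0,0,-4,1],[0,0,0,0,0,-4.6,1],[0,0,0,-3.95,-2.83,0,1],[0,0,0,-3.95,-2.83,0,1],[0,0,0,-3.95,-2.83,0,1],[0,0,0,-3.95,-2.83,0,1],[0,0,-0.161,0,0,0,1],[0,0,-0.161,0,0,0,1],[0,0,-0.161,0,0,0,1],[0,0,-0.161,0,0,0,1],[0,0,-0.161,0,0,0,1],[0,0,-0.161,0,0,0,1],[0,0,-0.161,0,0,0,1],[0,0,-0.161,0,0,0,1],[0,0,-0.161,0,0,0,1],[0,0,-0.161,0,0,0,1],[0,0,-0.161,0,0,0,1],[0,0,0,0,0,0,1]]'; python3 -c "
from h import *
measure(); tool()"
```

```text
t: 16.3
eef_pos: [482.0, -20.5, 214.6]
tcp_rot: [3.142, -0.0, -2.429]
ft_force: [0.3, -0.1, -0.6]
opening: 0.005
grip_force: 0.0
top axis [582.7  62. ] spoke mod90 25.25 n 133 rms 3.2 rmax 153.0
  tube 451 [702.8 138.8 195. ] ang 32.62 r 143.0
  head 319 [744.4 164.7 214.3] ang 32.43 r 192.0
  amber_bottle 0.54 [602. 122. 113.] ang 72.3 r 63.0
  blue_bottle 0.63 [523.  87. 112.] ang 157.4 r 65.0
side axis [579.3  66.7] spoke mod90 24.49 n 305 rms 3.3 rmax 155.0
  tube 445 [679.  126.5 194.7] ang 30.97 r 116.0
  head 590 [733.2 162.9 215.3] ang 32.0 r 181.0
  amber_bottle 0.64 [601. 125. 112.] ang 69.4 r 62.0
  green_bottle 0.52 [559.   9. 112.] ang -109.5 r 61.0
  white_bottle 0.76 [637.  46. 110.] ang -19.5 r 61.0
  blue_bottle 0.53 [522.  89. 112.] ang 159.1 r 61.0
t 16.8 tcp [482.  -20.5 214.6] r 130.3 th 221.28 yaw 220.86 j [-0.18  0.29  1.9  -0.    0.95 -2.46] F [-0.3  0.1  0.7] op 0.01
```

```bash
python3 -m inch '[[0,0,0,0,0,3,1],[0,0,0,0,0,3,1],[0,0,0,0,0,3,1],[0,0,0,0,0,3,1],[0,0,0,0,0,3,1],[0,0,0,0,0,2,1],[0,0,0,0,0,0.6,1],[0,0,0,0,0,0,1],[0,0,0.0524,0,0.68,0,1],[0,0,0.0524,0,0.68,0,1],[0,0,0.0524,0,0.68,0,1],[0,0,0.0524,0,0.68,0,1],[0,0,0.0524,0,0.68,0,1],[0,0,0.0524,0,0.68,0,1],[0,0,0.0524,0,0.68,0,1],[0,0,0.0524,0,0.68,0,1],[0,0,0.0524,0,0.68,0,1]]'
python3 -m inch '[[0,0,0.0524,0,0.68,0,1],[0,0,0.0524,0,0.68,0,1],[0,0,0.0524,0,0.68,0,1],[0,0,0,0,0,0,1]]'; python3 -c "
from h import *
measure(); tool();p=env.read_camera('side')
cv2.imwrite('pics/side3.png',cv2.resize(p['img'][170:310,130:340,::-1],None,fx=3.7,fy=3.7,interpolation=cv2.INTER_CUBIC))"
```

```text
t: 18.92
eef_pos: [453.6, 32.7, 39.8]
tcp_rot: [-3.141, 0.003, -2.901]
ft_force: [1.2, -1.1, 0.9]
opening: 0.006
grip_force: 0.5
t: 19.42
eef_pos: [449.3, 52.8, 39.5]
tcp_rot: [-3.141, 0.002, -3.056]
ft_force: [-0.3, -0.1, 0.3]
opening: 0.003
grip_force: 0.0
top axis [583.1  66.9] spoke mod90 88.17 n 69 rms 3.9 rmax 153.0
  tube 453 [702.7 138.8 194.7] ang 31.01 r 140.0
  head 319 [744.7 164.8 214.5] ang 31.2 r 189.0
  amber_bottle 0.75 [625. 106. 113.] ang 42.8 r 57.0
  green_bottle 0.68 [536.  23. 113.] ang -136.8 r 64.0
  white_bottle 0.62 [622.  18. 112.] ang -51.2 r 63.0
  blue_bottle 0.63 [539. 110. 113.] ang 135.9 r 62.0
side axis [577.5  67.4] spoke mod90 88.03 n 154 rms 3.7 rmax 154.0
  tube 687 [643.3 104.1 194. ] ang 29.1 r 75.0
  head 461 [739.1 170.6 214.7] ang 32.56 r 192.0
  amber_bottle 0.82 [624. 110. 112.] ang 42.4 r 63.0
  green_bottle 0.52 [546. 103. 113.] ang 131.3 r 47.0
  white_bottle 0.59 [623.  21. 112.] ang -45.5 r 65.0
  blue_bottle 0.84 [538. 112. 112.] ang 131.5 r 59.0
t 19.93 tcp [448.9  52.5  38.6] r 131.8 th 185.65 yaw 184.86 j [-0.03  0.55  2.14 -0.    0.46 -1.69] F [ 0.6 -0.1 -0.1] op 0.0
```

View pics/side3.png

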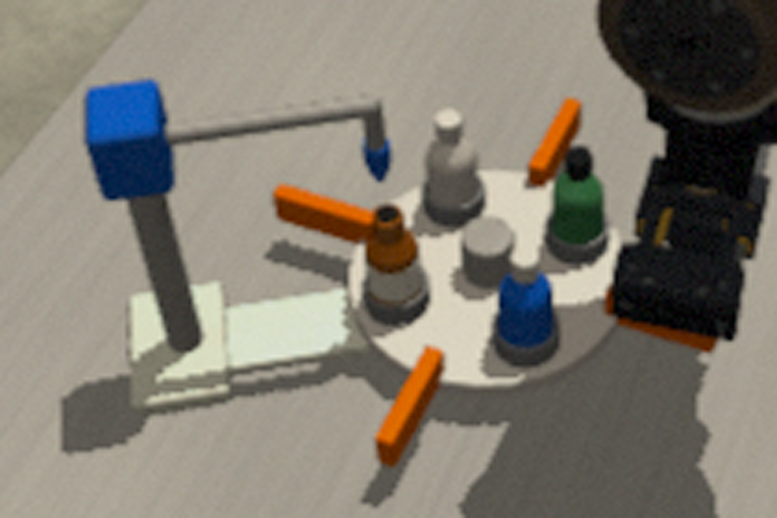

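The side crop shows the amber mouth at crop (387,212), a few mm short of the nozzle tip at (378,177). The finger is behind the spoke at (665,320). I'll fit the nozzle direction precisely.

```bash
cat >> h.py <<'E'
def ray(p,u,v,z):
    M,t=pose(p); d=M@np.array([(u-p["cx"])/p["fx"],(v-p["cy"])/p["fy"],1.]); return t+d*(z-t[2])/d[2]
def noz():
    for n in("top","side"):
        p=env.read_camera(n); hsv=cv2.cvtColor(p["img"],cv2.COLOR_RGB2HSV)
        W=pts(p,np.ones(p["depth"].shape,bool)); v,u=np.nonzero(p["depth"]>0); H=hsv[v,u].astype(int)
        r=W[:,:2]-(580,66); a=np.radians(31.3); al=r@(np.cos(a),np.sin(a)); pe=r@(-np.sin(a),np.cos(a))
        m=(al>55)&(al<175)&(abs(pe)<18)&(W[:,2]>184)&(W[:,2]<204)
        q=W[m][:,:2]; L=cv2.fitLine(q.astype(np.float32),cv2.DIST_HUBER,0,.01,.01).ravel(); L[:2]*=np.sign(L[0])
        off=np.cross(L[:2],q.mean(0)-(580,66))
        print(n,"tube",m.sum(),"dir",np.degrees(np.arctan2(L[1],L[0])).round(2),"perp off from (580,66)",off.round(2),"min along",al[m].min().round(0))
        m=(al>40)&(al<80)&(abs(pe)<20)&(W[:,2]>122)&(W[:,2]<184)&(H[:,0]>95)&(H[:,0]<130)&(H[:,1]>120)
        if m.sum(): print("  nozzle",m.sum(),W[m].mean(0).round(1),"zmin",W[m][:,2].min().round(0))
        hub=(np.hypot(*r.T)<22)&(W[:,2]>42)&(W[:,2]<75); k=W[hub]
        if hub.sum(): top=k[k[:,2]>np.percentile(k[:,2],80)-3]; print("  hub",top.mean(0).round(1),len(top))
E
python3 - <<'E'
from h import *
noz()
p=env.read_camera("side")
print("tip",ray(p,130+378/3.7,170+177/3.7,130).round(1),"mouth",ray(p,130+387/3.7,170+212/3.7,113).round(1))
p=env.read_camera("top")
print(proj(p,[633,98,130]))
cv2.imwrite('pics/top3.png',cv2.resize(p['img'][90:270,180:350,::-1],None,fx=3.3,fy=3.3,interpolation=cv2.INTER_CUBIC))
E
```

```text
top tube 307 dir 31.43 perp off from (580,66) -2.03 min along 57.0
  nozzle 1 [627.4  93.3 162.3] zmin 162.0
  hub [581.   64.5  67.7] 107
side tube 361 dir 31.42 perp off from (580,66) -0.56 min along 56.0
  nozzle 39 [630.4  99.3 151.4] zmin 131.0
  hub [581.2  64.   67.4] 123
tip [634.  94. 130.] mouth [625.2 104.1 113. ]
(np.float64(245.83885667852826), np.float64(175.07660111813698))
```

View pics/top3.png

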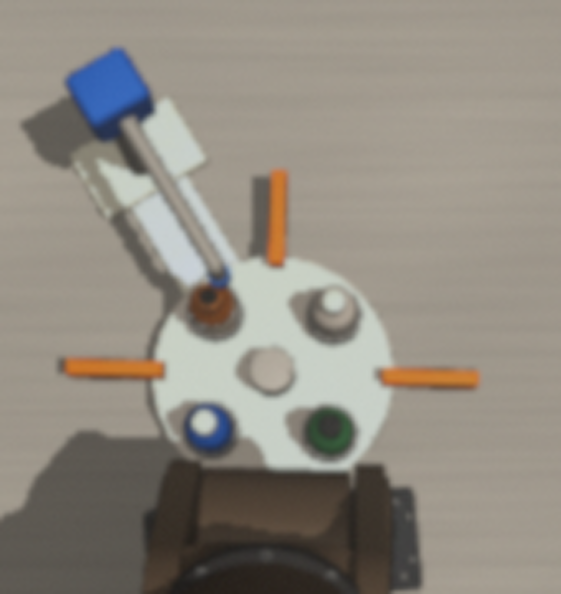

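```bash
python3 -m inch '[[0,0,0.0524,0,0.68,0,1],[0,0,0.0524,0,0.68,0,1],[0,0,0.0524,0,0.68,0,1],[0,0,0,0,0,0,1],[0,0,0,0,0,0,1]]'
cat >> h.py <<'E'
def diag():
    # capped/amber tops at z>105 from depth clusters around hub, per camera
    for n in("top","side"):
        p=env.read_camera(n); B={}
        for t in("amber_bottle","green_bottle","white_bottle","blue_bottle"):
            r=env.trace(p,t)
            if r:
                Q=pts(p,r[0]["mask"]); Q=Q[(Q[:,2]>104)&(Q[:,2]<118)&(np.hypot(Q[:,0]-581,Q[:,1]-65)<85)]
                if len(Q): B[t[0]]=np.median(Q,0)[:2]
        for a,b,o in(("a","g",0),("b","w",-90)):
            if a in B and b in B: d=B[a]-B[b]; print(n,a+b,"amber ang",((np.degrees(np.arctan2(d[1],d[0]))+o+180)%360-180).round(2),"len",np.hypot(*d).round(0))
        if "a" in B: d=B["a"]-(581,64.5); print(n,"amber",B["a"].round(1),np.degrees(np.arctan2(d[1],d[0])).round(2))
E
python3 - <<'E'
from h import *
tool(); measure(); diag()
for n,s in(("side",(slice(190,270),slice(180,300))),("top",(slice(140,240),slice(200,330)))):
    p=env.read_camera(n)
    im=cv2.resize(p['img'][s[0],s[1],::-1],None,fx=6,fy=6,interpolation=cv2.INTER_CUBIC); cv2.imwrite(f'pics/{n}4.png',im)
E
```

```text
t: 20.8
eef_pos: [448.2, 72.8, 38.6]
tcp_rot: [-3.141, -0.0, 3.07]
ft_force: [0.1, 0.1, 0.1]
opening: 0.003
grip_force: 0.0
t 20.8 tcp [448.2  72.8  38.6] r 132.0 th 176.81 yaw 175.92 j [ 0.02  0.55  2.13 -0.    0.46 -1.48] F [0.1 0.1 0.1] op 0.0
top axis [580.4  65. ] spoke mod90 79.62 n 87 rms 4.2 rmax 151.0
  tube 453 [702.9 138.9 194.7] ang 31.1 r 143.0
  head 317 [744.2 164.6 214.4] ang 31.3 r 192.0
  green_bottle 0.5 [530.  30. 112.] ang -145.3 r 62.0
  white_bottle 0.47 [615.  14. 111.] ang -55.8 r 62.0
  blue_bottle 0.57 [546. 117. 112.] ang 123.6 r 62.0
side axis [578.2  67.3] spoke mod90 79.11 n 165 rms 4.1 rmax 154.0
  tube 706 [640.8 107.5 194.2] ang 32.68 r 74.0
  head 486 [737.7 169.2 214.8] ang 32.56 r 189.0
  amber_bottle 0.69 [630. 101. 112.] ang 33.2 r 62.0
  green_bottle 0.5 [529.  33. 112.] ang -145.5 r 60.0
  white_bottle 0.79 [615.  16. 111.] ang -54.3 r 63.0
  blue_bottle 0.17 [536. 115. 114.] ang 131.3 r 63.0
top ag amber ang 34.67 len 121.0
top bw amber ang 34.0 len 124.0
top amber [629.   98.7] 35.44
side ag amber ang 34.3 len 124.0
side bw amber ang 34.06 len 124.0
side amber [631.3 101.3] 36.18
```

View pics/side4.png

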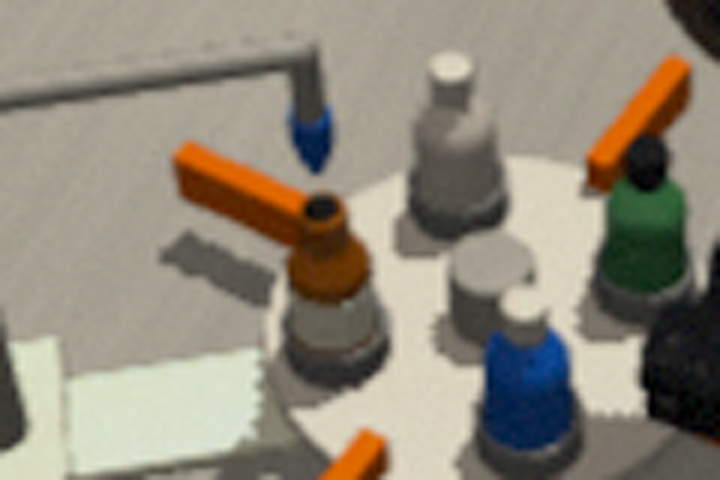

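The side crop has the mouth at (323,209) under the tip at (316,172). I'll compare the two through the calibration.

Run:
```python
from h import *
p=env.read_camera("side")
a=ray(p,180+(316-2.5)/6,190+(172-2.5)/6,130); b=ray(p,180+(323-2.5)/6,190+(209-2.5)/6,113)
for w in(a,b): print(w.round(1),np.degrees(np.arctan2(w[1]-65,w[0]-580.7)).round(2))
for g in(31.4,34.2):
    c,s=np.cos(np.radians(g)),np.sin(np.radians(g))
    for z in(130,113): u,v=proj(p,[580.7+62*c,65+62*s,z]); print(g,z,"crop",round((u-180)*6+2.5),round((v-190)*6+2.5))
```

```text
[633.3  95.1 130. ] 29.77
[631.1  97.1 113. ] 32.49
31.4 130 crop 313 176
31.4 113 crop 316 208
34.2 130 crop 314 182
34.2 113 crop 318 214
```

```bash
python3 -m inch '[[0,0,0.025,0,0.32,0,1],[0,0,0.024,0,0.32,0,1],[0,0,0,0,0,0,1],[0,0,0,0,0,0,1],[0,0,0,0,-0.5,0,1],[0,0,0,0,-1,0,1],[0,0,0,0,-1,0,1],[0,0,0,0,0,-3,1],[0,0,0,0,0,-3,1],[0,0,0,0,0,-3,1],[0,0,0,0,0,-3,1],[0,0,0,0,0,0,1]]'
python3 -m inch '[[0,0,0,4,0,-4,1],[0,0,0,0,-5,0,1],[0,0,0,0,-5,0,1],[0,0,0,0,-5,0,1],[0,0,0,0,-5,0,1],[0,0,0,0,-5,0,1],[0,0,0,0,0,0,1]]'
python3 - <<'E'
from h import *
tool(); measure(); diag(); diag(); noz()
p=env.read_camera("side"); cv2.imwrite('pics/side5.png',cv2.resize(p['img'][190:270,180:300,::-1],None,fx=6,fy=6,interpolation=cv2.INTER_CUBIC))
p=env.read_camera("top"); cv2.imwrite('pics/top5.png',cv2.resize(p['img'][145:245,205:325,::-1],None,fx=6,fy=6,interpolation=cv2.INTER_CUBIC))
E
```

```text
t: 23.45
eef_pos: [446.5, 53.9, 160.2]
tcp_rot: [3.141, 0.004, 3.02]
ft_force: [-0.6, 0.7, -0.6]
opening: 0.007
grip_force: 0.0
t: 24.32
eef_pos: [374.9, -191.4, 197.5]
tcp_rot: [3.141, -0.001, 3.016]
ft_force: [-0.5, 0.3, -0.3]
opening: 0.005
grip_force: 0.0
t 24.32 tcp [ 374.9 -191.4  197.5] r 328.7 th 231.41 yaw 172.78 j [-0.63  0.23  2.05 -0.    0.87 -2.07] F [-0.5  0.3 -0.3] op 0.01
top axis [580.3  66. ] spoke mod90 76.93 n 103 rms 4.4 rmax 150.0
  tube 449 [703.4 138.8 194.8] ang 30.59 r 143.0
  head 320 [744.1 164.7 214.3] ang 31.05 r 191.0
  amber_bottle 0.64 [630.  94. 111.] ang 30.0 r 57.0
  green_bottle 0.48 [528.  32. 112.] ang -146.8 r 62.0
  white_bottle 0.72 [613.  11. 112.] ang -59.1 r 64.0
  blue_bottle 0.69 [548. 117. 113.] ang 122.2 r 60.0
side axis [578.9  67.7] spoke mod90 76.29 n 261 rms 3.8 rmax 154.0
  tube 415 [684.4 128.9 194.5] ang 30.09 r 122.0
  head 431 [740.  171.8 214.5] ang 32.85 r 192.0
  amber_bottle 0.89 [632.  99. 112.] ang 30.7 r 62.0
  green_bottle 0.73 [432. 387. 130.] ang 114.7 r 352.0
  white_bottle 0.71 [613.  13. 112.] ang -58.3 r 64.0
  blue_bottle 0.83 [547. 120. 112.] ang 121.6 r 62.0
top ag amber ang 31.94 len 119.0
top amber [629.8  95.3] 32.3
side ag amber ang 31.84 len 123.0
side bw amber ang 31.46 len 124.0
side amber [632.4  98.7] 33.65
top ag amber ang 32.24 len 120.0
top bw amber ang 31.32 len 123.0
top amber [629.2  96.3] 33.42
side ag amber ang 31.3 len 122.0
side amber [632.   99.5] 34.4
top tube 301 dir 31.44 perp off from (580,66) -1.97 min along 57.0
  nozzle 4 [627.6  93.7 155.3] zmin 153.0
  hub [580.5  62.7  68.4] 87
side tube 361 dir 31.3 perp off from (580,66) -0.22 min along 56.0
  nozzle 39 [630.2  99.5 151.7] zmin 134.0
  hub [581.7  64.   67.6] 119
```

View pics/side5.png

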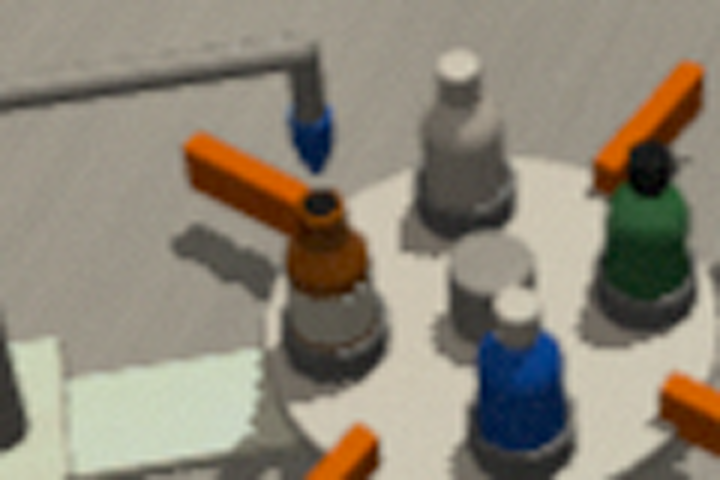

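View pics/top5.png

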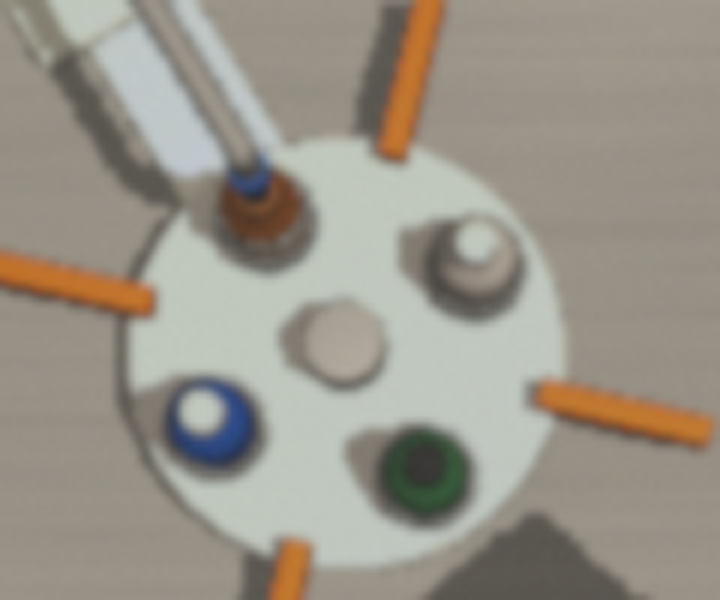

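The side crop shows the mouth at (320,203) directly below the tip at (316,172). In the top crop the amber bottle sits under the nozzle at (250,190). The amber angle is about 31.6° against the tube's 31.4°, which is under 0.5 mm off, and the robot is clear of everything.

```bash
python3 -c "
from cell import env
print(env.job_done())"
```

```text
the job is handed in; nothing more can be done
None
```

I turned the carousel by pushing only its spokes until the open amber bottle stood under the blue nozzle, about 0.2° off by my last measurement. It's at rest with the arm clear, and I handed the job in at about 25 s; no verdict came back.

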